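# Set the glue timer to six clicks and start it

### The arm

A 7-joint arm with a two-finger parallel gripper is mounted at the origin on a cart in front of the work surface, level with it; the furniture and walls round the work are solid. World frame = base frame: x ahead of the robot, y to its left, z up, the work surface at z = 0. Lengths are in mm, angles in rad, forces in N, time in s.
With the tool pointing down it reaches from about 400 to 925 mm from the base axis. Payload 5.6 kg.
Tool frame: the origin (TCP) lies between the finger pads, 19 mm behind the fingertips; this is the grasp point; z points along the fingers, y is the line along which they close (so a half turn about z gives the same grasp; the last joint's range is limited). The gripper opens to 85 mm and grips with 20 to 120 N. Pads are 22 mm wide; open, the fingers measure 114 mm over their backs; the gripper's body (76 mm by 85 mm) begins 54 mm behind the grasp point. The pads swing forward as they close: fully open they stand 13 mm farther back than shut.
Start: joints at [1.204, 0.468, -0.012, 1.603, 0.006, 1.071, -0.056], TCP at [206.771, -616.241, 249.99] pointing down, gripper open.
Joint ranges: [-2.53, 2.53], [-0.31, 2.02], [-1.57, 1.55], [0.28, 2.44], [-1.29, 4.43], [0.15, 1.84], [-2.92, 2.92]. Speed limits (rad/s): [2.57, 2.57, 3.14, 3.14, 3.14, 3.14, 3.14].

### API

Orientations are given as [roll, pitch, yaw] about the fixed x, y, z axes, in that order (R = Rz(yaw) Ry(pitch) Rx(roll)).
In Python, from workcell import * gives the robot as it stands.
- The arm moves only by the tool play_rows, never from a script. Its argument "moves" is a list of rows, each a list of 5 numbers: the shift along the tool's x, y, z scaled (see below), then the turn about the tool's z scaled (see below), then the closure, from 0 (fully open) to 1 (shut). A call has 1 to 20 rows; each row is the pose to reach, as a shift and turn from the pose commanded when the call began, along the tool's axes at that moment, turning the shorter way round; what a row does not reach only later rows make up. The controller multiplies each number of a shift by 0.75 m and each number of a turn by pi rad. A row lasts 1/12 s, in which the tool goes at most 41.7 mm and 7.16 degrees, less where a joint would pass 70% of its speed; a pose out of reach is approached as far as the arm can. A call with a number of a shift or a turn outside -1 to 1 is refused whole. A call with a gripper value outside its range is refused whole. The fingers move at their own pace and stop on an object; the grip force is fixed at half the most. Time passes only in rows, so rows that repeat a pose let the fingers close. It gives the time, the measured TCP pose, the force, the opening and the grip force at its end, in the units of the state.
- observe(): the state, without advancing time (a new reading comes with each control period).
- camera(name): name is "side" or "top"; returns a dict with "img" (420x560x3 uint8, red, green, blue), "intrinsics" (3x3 intrinsics, pixels), "rvec" (rotation vector, rad) and "tvec" (3), from world to camera coordinates, as OpenCV has them. Camera axes: x right, y down, z forward; pixel columns grow to the right and rows downward; lengths in mm; the calibration is good to about 2 mm. A picture is of the moment at which its call begins. There is no depth.
- hand_in(): hands the job in; it is judged then, once.
The state is a dict: "clock": time; "joints": joint angles; "joint_vel": joint speeds; "tau": joint torques, N m; "ee_pos": TCP position; "ee_rot": TCP orientation; "force": force on the tool from outside, world axes, zero at the start; "moment": the same for the moment, N m; "grip_width": opening from 0.0 (shut) to 1.0 (fully open); "grasp_force": force on a finger pad.
Only numpy, scipy, OpenCV 4.12 (cv2) and the standard library are available. Lean on these libraries where they do the work, as an engineer would, in place of code of your own. Each camera call takes 0.05 s, during which the arm holds its last target. There are 200 camera calls.

### The job

The joint on the beech block has just been glued and its setting time has to be timed. Turn the bench timer's dial clockwise until its white pointer rests on position 6, that is in the sixth click past the red zero mark, and only then press the green start button fully down and let it go. Leave the dial at 6 and do not disturb the block, the glue bottle or the roll of tape around it.

Things in the scene. Friction and masses are not known exactly. Their poses are not given: they have to be found in the camera images.
- timer: grey bench timer with black level top, fixed, 135 (x) x 210 (y) x 49 mm high; origin under its centre, x away from the robot at yaw 0. In its frame (mm): dial axis x 0, y 45; button x -18, y -64. Round the dial ten ticks 30 degrees apart: 0 is the longer red one (near left, 135 degrees counter-clockwise from x seen from above), then 1 to 9 white, clockwise.
- dial (a joint): dial angle, rad: 0 with the pointer on the red tick (a stop), growing clockwise seen from above to a stop at position 9 (4.712). Detents every 0.5236 rad: position n is n x 0.5236, position 6 is 3.142. Leaving a detent takes about 0.12 N m; let go between two it snaps to the nearer. Starts in one of positions 1 to 4.
- dial_grip (a point): point on the dial's vertical axis, 3 mm below the top of its bar grip, 36 mm above the panel; turns with the dial, x along the bar to the end with the white pointer line. The grey dial: round skirt 62 mm wide, 10 mm high, with an upright bar across it 54 mm long, 16 mm wide, top 39 mm above the panel. Pinch the bar across with TCP here, tool down; regrip freely.
- start_top (a point): centre of the top face of the round green start button (34 mm diameter) in its dark steel housing on the timer; it moves down with the button, which is pressed straight down.
- start (a joint): travel of the start button in m: 0 when out, 0.006 fully down, which takes 5 N; it springs back when let go.
- beech_block: the glued work, a loose plain beech block 45 x 90 x 35 mm standing to the right of the timer; origin at the centre of its underside. Not to be moved.
- glue_bottle: loose white glue bottle with a blue band and a nozzle, 56 mm diameter, 135 mm high; origin at the centre of its underside. Not to be moved.
- tape_roll: loose roll of masking tape lying flat, 100 mm diameter, 25 mm high, to the left of the timer; origin at the centre of its underside. Not to be moved.

How it is judged:
By the outcome, as a careful person would: the job done as asked, in the order asked, and still so for the second after the job is handed in, with the robot touching nothing.
It also fails if it takes over 45 s, if anything falls off the work surface, if the arm or the gripper's body presses on something with over 40 N, if the wrist force passes 120 N, or if a joint passes its speed limit or range.

## Working session

There is one attempt and no reset: what is moved stays moved. The work goes in short steps, Python scripts to look and compute and a tool call to move; the robot and the scene stay as the last step left them, time stands still between calls to the robot, and variables do not carry over. Pictures are saved under pics/ and viewed, at most 10 in all, crops included, and the job is handed in when it is done.

Besides the shell and the picture viewer there is one more tool, called after ">>>" as name([rows], argument=value, ...), one row to a line, values as JSON. play_rows: Moves the arm, as the interface text tells. Its arguments: {"type":"object","properties":{"moves":{"type":"array"}},"required":["moves"]}

```bash
mkdir -p pics; python3 - <<'E'
from workcell import *
import cv2
for n in("top","side"):
    c=camera(n); cv2.imwrite(f"pics/{n}0.png",c["img"][:,:,::-1]); print(n,c["intrinsics"],c["rvec"],c["tvec"])
print(observe())
E
```

```text
top [[387.61429932   0.         287.85658632]
 [  0.         387.61429932 208.76093581]
 [  0.           0.           1.        ]] [ 2.20173874 -2.15916021  0.0868219 ] [-256.77171709  548.19839933  913.63665568]
side [[485.10447701   0.         275.73588736]
 [  0.         485.10447701 212.35033493]
 [  0.           0.           1.        ]] [ 0.49855265 -2.69694259  1.1968058 ] [ 426.51629898  328.49478104 1121.91899045]
{'clock': 0.1, 'joints': array([ 1.20400298,  0.46831204, -0.01158198,  1.60353646,  0.00598704,
        1.07139496, -0.05631311]), 'joint_vel': array([-3.18798794e-04, -2.31414211e-03,  4.19800373e-06, -2.74027142e-03,
        1.48133706e-03, -2.48894033e-05,  2.27137533e-04]), 'tau': array([ 1.85758843e-03, -5.33514583e+01,  2.18656857e-02, -2.51964766e+01,
        1.14351380e-02,  4.30230255e-03,  1.86255022e-05]), 'ee_pos': array([ 206.5874127 , -615.79732723,  249.11662126]), 'ee_rot': array([-3.13998022e+00,  1.14338911e-04,  3.23691080e-01]), 'force': array([-0.56960863,  1.11306899, -0.19138408]), 'moment': array([ 0.02173553, -0.06440347, -0.02461834]), 'grasp_force': 0.0, 'grip_width': 0.9993796460822176}
```

View pics/top0.png

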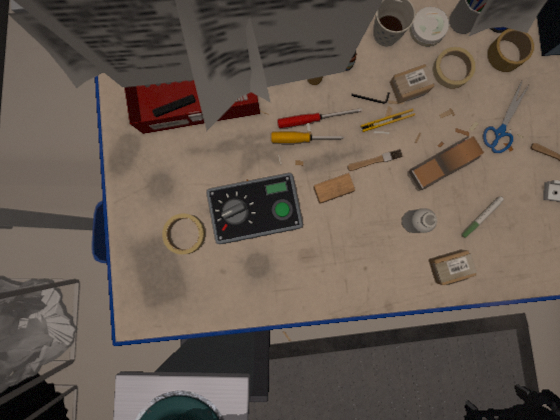

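View pics/side0.png

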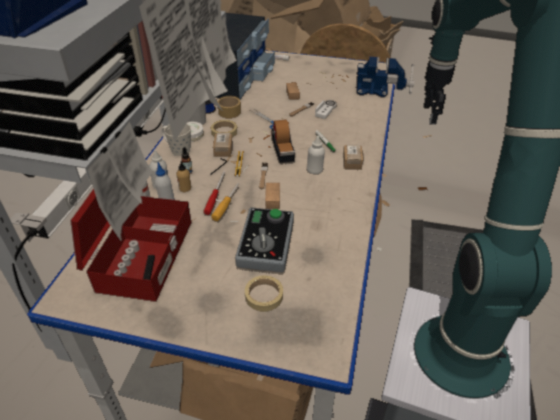

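The top view shows the timer at about (255,208), dial at (235,211), green button at (282,209), block at (334,188), tape roll at (183,234) and bottle at (424,220). The side view agrees. I'll zoom in and measure.

```bash
cat > h.py <<'E'
from workcell import *
import cv2, numpy as np
def ray(c,px,z):
    R=cv2.Rodrigues(np.array(c["rvec"],float))[0]; t=np.array(c["tvec"],float).ravel()
    o=-R.T@t; d=R.T@np.linalg.inv(c["intrinsics"])@np.array([px[0],px[1],1.]); return o+d*(z-o[2])/d[2]
def proj(c,P): return cv2.projectPoints(np.float64(P).reshape(-1,3),np.array(c["rvec"]),np.array(c["tvec"],float),c["intrinsics"],None)[0].reshape(-1,2)
E
python3 - <<'E'
from h import *
t=camera("top");s=camera("side")
a=cv2.resize(t["img"][165:250,200:310],None,fx=7,fy=7,interpolation=cv2.INTER_CUBIC)
cv2.imwrite("pics/tc.png",a[:,:,::-1])
b=cv2.resize(s["img"][200:280,225:305],None,fx=7,fy=7,interpolation=cv2.INTER_CUBIC)
cv2.imwrite("pics/sc.png",b[:,:,::-1])
for n,c,r in(("top",t,(165,250,200,310)),("side",s,(195,280,225,305))):
    h=cv2.cvtColor(c["img"],cv2.COLOR_RGB2HSV); m=cv2.inRange(h,(45,120,40),(85,255,255)); k=np.zeros_like(m);k[r[0]:r[1],r[2]:r[3]]=m[r[0]:r[1],r[2]:r[3]]
    for ct in cv2.findContours(k,0,2)[0]:
        if cv2.contourArea(ct)>15:
            (u,v),wh,an=cv2.minAreaRect(ct); print(n,cv2.contourArea(ct),u,v,wh,ray(c,(u,v),60))
# outline of dark panel top
g=cv2.cvtColor(t["img"],cv2.COLOR_RGB2HSV)[:,:,2]; m=(g<75).astype(np.uint8)*255; k=np.zeros_like(m);k[165:250,200:310]=m[165:250,200:310]
ct=max(cv2.findContours(k,0,2)[0],key=cv2.contourArea); box=cv2.boxPoints(cv2.minAreaRect(ct)); print(cv2.contourArea(ct));P=np.array([ray(t,p,49) for p in box]);print(box,P,P.mean(0))
E
```

```text
top 143.5 281.75 209.25003051757812 (14.142135620117188, 13.435027122497559) [ 548.65281595 -231.94543721   60.        ]
side 58.5 275.0 213.5 (7.0, 10.0) [ 550.22496551 -237.90309544   60.        ]
4102.5
[[207.34619 190.73077]
 [289.26926 174.34616]
 [299.26926 224.34616]
 [217.34619 240.73077]] [[ 589.78146399  -55.87296037   49.        ]
 [ 632.49077048 -247.79086623   49.        ]
 [ 514.94512604 -273.41684963   49.        ]
 [ 473.08129671  -83.37439915   49.        ]] [ 552.57466431 -165.11376884   49.        ]
```

View pics/tc.png

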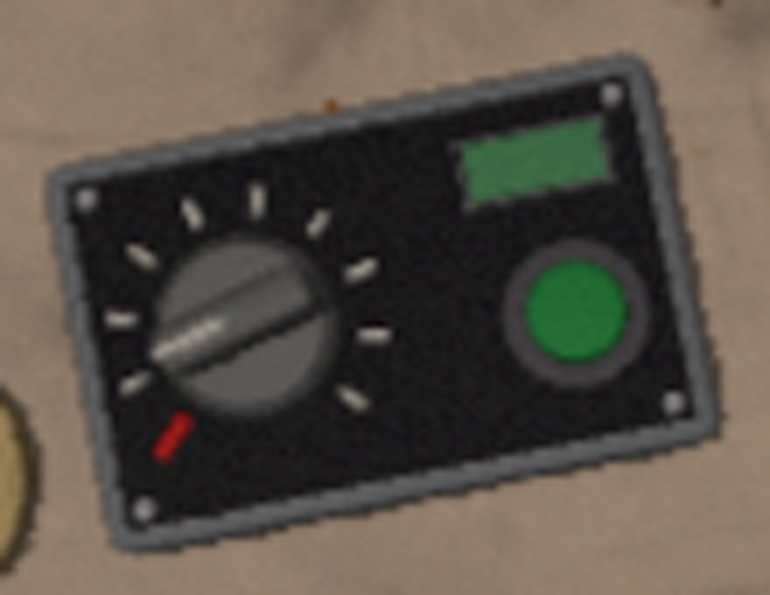

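View pics/sc.png

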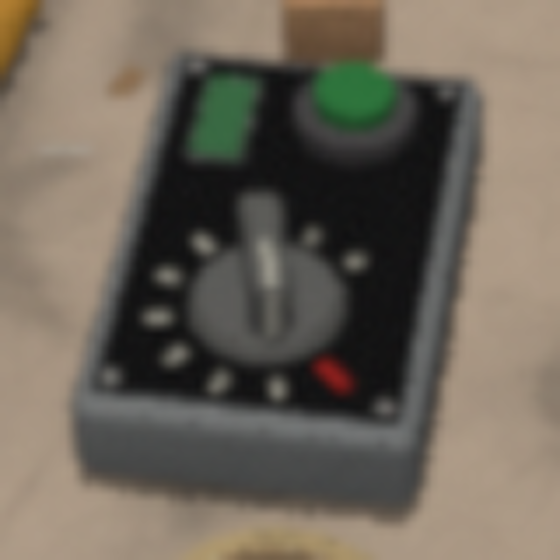

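Zoomed: the pointer is on position 1, the first white tick past red, so the dial needs 150° clockwise. The red tick is at crop (172,437), dial centre about (243,326) and button at (575,310). The side crop shows the button top at (353,92). Next I'll cross-check the dial and button positions and work out the approach.

```bash
cat >> h.py <<'E'
from scipy.spatial.transform import Rotation as Ro
def tool(target,yaw=None):
    o=observe(); R=Ro.from_euler("xyz",o["ee_rot"]); d=R.inv().apply(np.array(target)-o["ee_pos"])
    print("pos",o["ee_pos"].round(1),"rot",o["ee_rot"].round(3),"shift units",(d/750).round(4))
    if yaw is not None: print("turn units",-((yaw-o["ee_rot"][2]+np.pi)%(2*np.pi)-np.pi)/np.pi)
E
python3 - <<'E'
from h import *
t=camera("top");s=camera("side")
tp=lambda x,y:(x/7+200-.43,y/7+165-.43); sp=lambda x,y:(x/7+225-.43,y/7+200-.43)
print("skirt top",ray(t,tp(243,326),58), ray(s,sp(268,300),58))
A=tp(575,310);B=sp(354,92)
for z in(60,65,70): print(z,ray(t,A,z),ray(s,B,z))
a=ray(t,tp(155,354),86);b=ray(t,tp(310,285),86);print("bar",a,b,np.degrees(np.arctan2(*(a-b)[1::-1])))
tool([543,-121,200],np.radians(117.4))
tool([543,-121,85],np.radians(117.4))
E
```

```text
skirt top [ 542.25890627 -121.94522755   58.        ] [ 539.9422766  -119.86437437   58.        ]
60 [ 549.56669067 -231.84044971   60.        ] [ 551.0541319  -241.19054309   60.        ]
65 [ 549.16953249 -231.92498936   65.        ] [ 549.06197564 -236.04198554   65.        ]
70 [ 548.7723743 -232.009529    70.       ] [ 547.06981937 -230.893428     70.        ]
bar [530.71657856 -97.91122297  86.        ] [ 553.89445694 -146.97126216   86.        ] 115.2878795772214
pos [ 206.7 -616.1  249.6] rot [-3.141  0.     0.324] shift units [ 0.6351 -0.4832  0.0664]
turn units -0.5491777365231577
pos [ 206.7 -616.1  249.6] rot [-3.141  0.     0.324] shift units [ 0.6351 -0.4831  0.2198]
turn units -0.5491777365231577
```

>>> play_rows([
  [0.2, -0.15, 0.02, -0.15, 0],
  [0.2, -0.15, 0.02, -0.15, 0],
  [0.2, -0.15, 0.02, -0.15, 0],
  [0.2, -0.15, 0.02, -0.15, 0],
  [0.2, -0.15, 0.02, -0.15, 0],
  [0.634, -0.483, 0.066, -0.547, 0],
  [0.634, -0.483, 0.066, -0.547, 0],
  [0.634, -0.483, 0.066, -0.547, 0],
  [0.634, -0.483, 0.066, -0.547, 0],
  [0.634, -0.483, 0.066, -0.547, 0],
  [0.634, -0.483, 0.066, -0.547, 0],
  [0.634, -0.483, 0.066, -0.547, 0],
  [0.634, -0.483, 0.066, -0.547, 0],
  [0.634, -0.483, 0.066, -0.547, 0],
  [0.634, -0.483, 0.066, -0.547, 0],
  [0.634, -0.483, 0.066, -0.547, 0],
  [0.634, -0.483, 0.066, -0.547, 0],
  [0.634, -0.483, 0.066, -0.547, 0],
  [0.634, -0.483, 0.066, -0.547, 0],
  [0.634, -0.483, 0.066, -0.547, 0],
])

```text
clock: 1.97
ee_pos: [541.7, -123.4, 200.5]
ee_rot: [-3.141, 0.001, 2.039]
force: [-0.7, -0.0, -0.3]
grip_width: 0.995
grasp_force: 0.0
```

```bash
python3 - <<'E'
from h import *
tool([542.3,-121.2,86],np.radians(117)); o=observe(); print(o["clock"],o["joints"],o["force"])
E
```

```text
pos [ 541.7 -123.4  200.5] rot [-3.141e+00  1.000e-03  2.039e+00] shift units [0.0024 0.0022 0.1527]
turn units -0.0010256946887919395
1.9667 [ 0.60096802  0.43448252 -0.55107142  1.85360952  0.27968679  0.93081727
  0.39049725] [-0.74191201 -0.02619545 -0.33448356]
```

>>> play_rows([
  [0.0024, 0.0022, 0.04, 0, 0],
  [0.0024, 0.0022, 0.08, 0, 0],
  [0.0024, 0.0022, 0.11, 0, 0],
  [0.0024, 0.0022, 0.13, 0, 0],
  [0.0024, 0.0022, 0.145, 0, 0],
  [0.0024, 0.0022, 0.152, 0, 0],
  [0.0024, 0.0022, 0.152, 0, 0],
  [0.0024, 0.0022, 0.152, 0, 0.5],
  [0.0024, 0.0022, 0.152, 0, 0.7],
  [0.0024, 0.0022, 0.152, 0, 0.8],
  [0.0024, 0.0022, 0.152, 0, 0.9],
  [0.0024, 0.0022, 0.152, 0, 1],
  [0.0024, 0.0022, 0.152, 0, 1],
  [0.0024, 0.0022, 0.152, 0, 1],
  [0.0024, 0.0022, 0.152, 0, 1],
  [0.0024, 0.0022, 0.152, 0, 1],
  [0.0024, 0.0022, 0.152, 0, 1],
  [0.0024, 0.0022, 0.152, 0, 1],
])

```text
clock: 3.47
ee_pos: [541.8, -120.0, 87.1]
ee_rot: [-3.138, 0.0, 2.042]
force: [-4.3, -1.8, 8.2]
grip_width: 0.169
grasp_force: 59.4
```

>>> play_rows([
  [0, 0, 0, 0.02, 1],
  [0, 0, 0, 0.04, 1],
  [0, 0, 0, 0.06, 1],
  [0, 0, 0, 0.08, 1],
  [0, 0, 0, 0.1, 1],
  [0, 0, 0, 0.12, 1],
  [0, 0, 0, 0.14, 1],
  [0, 0, 0, 0.16, 1],
  [0, 0, 0, 0.18, 1],
  [0, 0, 0, 0.2, 1],
  [0, 0, 0, 0.22, 1],
  [0, 0, 0, 0.24, 1],
  [0, 0, 0, 0.26, 1],
  [0, 0, 0, 0.28, 1],
  [0, 0, 0, 0.3, 1],
  [0, 0, 0, 0.32, 1],
  [0, 0, 0, 0.34, 1],
  [0, 0, 0, 0.36, 1],
  [0, 0, 0, 0.38, 1],
  [0, 0, 0, 0.4, 1],
])

```text
clock: 5.13
ee_pos: [545.0, -120.6, 87.2]
ee_rot: [3.137, -0.002, 0.783]
force: [4.5, -3.6, -2.5]
grip_width: 0.169
grasp_force: 58.5
```

>>> play_rows([
  [0, 0, 0, 0.03, 1],
  [0, 0, 0, 0.06, 1],
  [0, 0, 0, 0.09, 1],
  [0, 0, 0, 0.12, 1],
  [0, 0, 0, 0.15, 1],
  [0, 0, 0, 0.18, 1],
  [0, 0, 0, 0.21, 1],
  [0, 0, 0, 0.24, 1],
  [0, 0, 0, 0.27, 1],
  [0, 0, 0, 0.3, 1],
  [0, 0, 0, 0.33, 1],
  [0, 0, 0, 0.36, 1],
  [0, 0, 0, 0.39, 1],
  [0, 0, 0, 0.41, 1],
  [0, 0, 0, 0.425, 1],
  [0, 0, 0, 0.434, 1],
  [0, 0, 0, 0.434, 1],
  [0, 0, 0, 0.434, 1],
  [0, 0, 0, 0.434, 1],
])

```text
clock: 6.72
ee_pos: [545.3, -124.2, 87.2]
ee_rot: [3.14, -0.009, -0.58]
force: [5.3, -11.3, -5.0]
grip_width: 0.174
grasp_force: 58.9
```

```bash
python3 - <<'E'
from h import *
o=observe(); print(o["joints"],o["ee_rot"],o["force"],o["moment"],"expected yaw",np.radians(117.4-150))
E
```

```text
[ 0.01297558  0.53690327  0.18798447  1.95424889 -0.1484166   0.65615462
 -1.8583688 ] [ 3.13953893 -0.00889824 -0.57980141] [  5.30831193 -11.30762246  -4.9538804 ] [-2.40862854 -0.96546334  0.16643394] expected yaw -0.5689773361501513
```

Yaw is where it should be. Next I'll open slowly, lift about 110 mm and check.

>>> play_rows([
  [0, 0, 0, 0, 0.7],
  [0, 0, 0, 0, 0.5],
  [0, 0, 0, 0, 0.3],
  [0, 0, 0, 0, 0.2],
  [0, 0, 0, 0, 0.2],
  [0, 0, 0, 0, 0.2],
  [0, 0, -0.02, 0, 0.2],
  [0, 0, -0.05, 0, 0.2],
  [0, 0, -0.09, 0, 0.2],
  [0, 0, -0.13, 0, 0.2],
  [0, 0, -0.15, 0, 0.2],
  [0, 0, -0.15, 0, 0.2],
  [-0.15, 0, -0.15, 0, 1],
  [-0.15, 0, -0.15, 0, 1],
  [-0.15, 0, -0.15, 0, 1],
  [-0.15, 0, -0.15, 0, 1],
  [-0.15, 0, -0.15, 0, 1],
])

```text
clock: 8.13
ee_pos: [447.4, -56.7, 198.5]
ee_rot: [3.141, 0.001, -0.576]
force: [0.4, -1.5, -0.5]
grip_width: 0.086
grasp_force: 0.0
```

```bash
python3 - <<'E'
from h import *
t=camera("top");s=camera("side")
f=lambda i:cv2.resize(i,None,fx=5,fy=5,interpolation=cv2.INTER_CUBIC)
a=f(t["img"][165:250,200:280]);b=f(s["img"][200:285,225:305])
cv2.imwrite("pics/c2.png",np.hstack([a,b])[:,:,::-1])
tool([548.9,-232,110],-0.58)
E
```

```text
pos [449.4 -58.  198.9] rot [-3.142e+00 -1.000e-03 -5.780e-01] shift units [0.2379 0.1219 0.1186]
turn units 0.0006506753349740252
```

View pics/c2.png

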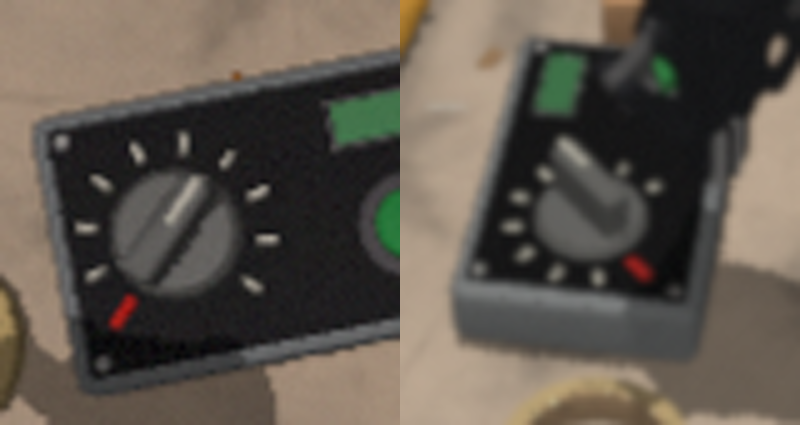

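The pointer now lines up with the sixth tick: in the left crop its line runs (168,220)→(200,178) towards the tick at (228,158). Next is the button.

>>> play_rows([
  [0.238, 0.122, 0, 0, 1],
  [0.238, 0.122, 0, 0, 1],
  [0.238, 0.122, 0, 0, 1],
  [0.238, 0.122, 0, 0, 1],
  [0.238, 0.122, 0, 0, 1],
  [0.238, 0.122, 0, 0, 1],
  [0.238, 0.122, 0, 0, 1],
  [0.238, 0.122, 0.04, 0, 1],
  [0.238, 0.122, 0.08, 0, 1],
  [0.238, 0.122, 0.11, 0, 1],
  [0.238, 0.122, 0.12, 0, 1],
  [0.238, 0.122, 0.125, 0, 1],
  [0.238, 0.122, 0.13, 0, 1],
  [0.238, 0.122, 0.135, 0, 1],
  [0.238, 0.122, 0.135, 0, 1],
  [0.238, 0.122, 0.135, 0, 1],
])

```text
clock: 9.57
ee_pos: [548.9, -232.0, 98.6]
ee_rot: [-3.141, -0.001, -0.578]
force: [-0.6, -0.1, 0.2]
grip_width: -0.001
grasp_force: 0.0
```

>>> play_rows([
  [0, 0, 0.004, 0, 1],
  [0, 0, 0.008, 0, 1],
  [0, 0, 0.011, 0, 1],
  [0, 0, 0.013, 0, 1],
  [0, 0, 0.015, 0, 1],
  [0, 0, 0.015, 0, 1],
  [0, 0, 0.015, 0, 1],
])

```text
clock: 10.15
ee_pos: [548.4, -231.9, 86.6]
ee_rot: [-3.142, -0.0, -0.578]
force: [-0.7, 0.3, 3.4]
grip_width: -0.003
grasp_force: 1.5
```

Contact. I'll press further.

>>> play_rows([
  [0, 0, 0.002, 0, 1],
  [0, 0, 0.004, 0, 1],
  [0, 0, 0.006, 0, 1],
  [0, 0, 0.007, 0, 1],
  [0, 0, 0.008, 0, 1],
  [0, 0, 0.008, 0, 1],
  [0, 0, 0.008, 0, 1],
])

```text
clock: 10.73
ee_pos: [548.5, -232.0, 83.1]
ee_rot: [-3.141, -0.0, -0.578]
force: [-6.4, 3.8, 23.0]
grip_width: 0.0
grasp_force: 11.7
```

At 23 N with travel stopped, the button is at its bottom stop. Release and lift away.

>>> play_rows([
  [0, 0, 0, 0, 1],
  [0, 0, -0.02, 0, 1],
  [0, 0, -0.06, 0, 1],
  [0, 0, -0.11, 0, 1],
  [0, 0, -0.16, 0, 1],
  [0, 0, -0.2, 0, 1],
  [0, 0, -0.2, 0, 1],
  [-0.15, 0.15, -0.2, 0, 1],
  [-0.15, 0.15, -0.2, 0, 1],
  [-0.15, 0.15, -0.2, 0, 1],
  [-0.15, 0.15, -0.2, 0, 1],
  [-0.15, 0.15, -0.2, 0, 1],
  [-0.15, 0.15, -0.2, 0, 1],
  [-0.15, 0.15, -0.2, 0, 1],
])

```text
clock: 11.9
ee_pos: [393.2, -264.5, 230.3]
ee_rot: [-3.141, -0.001, -0.578]
force: [0.6, -0.4, 0.3]
grip_width: 0.002
grasp_force: 0.0
```

```bash
python3 - <<'E'
from h import *
t=camera("top")
cv2.imwrite("pics/t3.png",cv2.resize(t["img"][150:270,150:310],None,fx=5,fy=5,interpolation=cv2.INTER_CUBIC)[:,:,::-1])
print(observe()["force"],observe()["ee_pos"])
E
```

```text
[ 0.18717483  0.30579612 -0.23491453] [ 393.68129165 -264.361905    230.29928206]
```

View pics/t3.png

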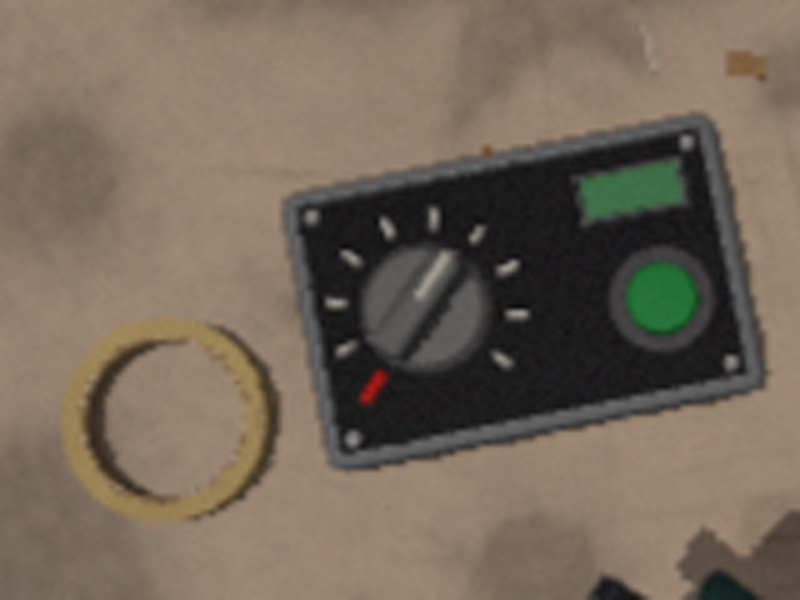

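The pointer line, (420,297)→(447,255), aims at the sixth tick at (478,234). The button at (661,297) is released, and the tape roll at (170,420) has not moved. Handing in.

```bash
python3 -c "
from workcell import *
print(hand_in())"
```

```text
the job is handed in; nothing more can be done
None
```

I turned the dial clockwise from position 1 to position 6, then pressed the start button to its stop and released it, and handed the job in at about 12 s with the arm clear; no verdict came back, and I did not re-check the block and bottle in the last picture, though the arm did not go near them at low height.

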